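# Refit the shutter spindle of a seed divider

### The arm

A 6-joint arm with a two-finger parallel gripper is mounted at the origin on a cart in front of the work surface, level with it; the furniture and walls round the work are solid. World frame = base frame: x ahead of the robot, y to its left, z up, the work surface at z = 0. Lengths are in mm, angles in degrees, forces in N, time in s.
With the tool pointing down it reaches from about 350 to 1000 mm from the base axis. Payload 7.1 kg.
Tool frame: the origin (TCP) lies midway between the tips of the shut fingers; the grasp point (between the pads) lies 19 mm behind it (r.hold_point_z is the z of the grasp point in the tool frame, in mm); z points along the fingers, y is the direction in which the jaws open and shut (so a half turn about z gives the same grasp; the last joint's range is limited). The gripper opens to 85 mm and grips with 20 to 120 N. Pads are 22 mm wide; open, the fingers measure 114 mm over their backs; the gripper's body (76 mm by 85 mm) begins 54 mm behind the grasp point. The pads swing forward as they close: fully open they stand 13 mm farther back than shut.
Start: joints at [-74.313, 24.242, 93.386, -0, 62.372, -1.089], TCP at [180.414, -598.377, 231.319] pointing down, gripper open.
Joint ranges: [-172.04, 172.04], [-51.8, 120.97], [4.93, 147.93], [-75.15, 255.16], [6.16, 154.13], [-145.62, 145.62]. Speed limits (degrees/s): [136.94, 136.94, 172.46, 180, 180, 180].

### API

Orientations are given as [roll, pitch, yaw] about the fixed x, y, z axes, in that order (R = Rz(yaw) Ry(pitch) Rx(roll)).
In Python, from plant import status, optics, order, r gives the robot as it stands.
- The arm moves only by the shell command python3 -m handwheel 'ROWS' [FORCE]. ROWS is JSON, a list of rows, each an object with "travel": the shift along the world's x, y, z normalised to -1 to 1, where 1 is 20 cm, a list of three; "rotation": the turn, a rotation vector about the world's x, y, z normalised to -1 to 1, where 1 is 1.5 rad, a list of three; "claw": the finger opening in mm, from 0 to 85.4. A call has 1 to 20 rows; each row shifts and turns the commanded pose from where the row before left it; what a row does not reach is not made up. A row lasts 1/8 s, in which the tool goes at most 62.5 mm and 10.7 degrees, less where a joint would pass 70% of its speed; a pose out of reach is approached as far as the arm can. A call with a number of a shift or a turn outside -1 to 1 is refused whole. A call with a gripper value outside its range is refused whole. The fingers move at their own pace and stop on an object; FORCE is the grip in N (left out, the last holds). Time passes only in rows, so rows that do not move let the fingers close. It gives the time, the measured TCP pose, the force and the opening at its end, in the units of the state.
- status.get_state(): the state, without advancing time (a new reading comes with each control period).
- optics.get_image(name): name is "side" or "top" or "wrist"; returns a dict with "color" (400x640x3 uint8, red, green, blue), "z_map" (400x640 float32, mm along the optical axis (not along the pixel's ray), 0 where there is no reading), "fov_y" (degrees; the focal length in pixels is half the picture's height over the tangent of half this angle, whatever the lens; pixels are square), "cx", "cy" (the principal point, pixels), "pose" (4x4, takes a point from camera to world coordinates). Camera axes: x right, y up, looking along -z (the intrinsics and any distortion apply to the point x, -y, -z); pixel columns grow to the right and rows downward; lengths in mm; the calibration is good to about 2 mm. The wrist camera is an equidistant fisheye: a pixel r from the principal point sees the ray r / f radians off the axis. A picture is of the moment at which its call begins.
- order.sign_off(): hands the job in, once; it reports no verdict.
Trained networks look in the newest picture that a camera, given by its name, has taken for a name from the list of things; names that differ only in an ending like _2 or _b are one class to them, and where a whole thing is asked for, a point or a joint stands for the part that bears it (a point fixed in the world has none). Each returns a list of dicts, best first, with "conf" (0 to 1); they miss things now and then, are a little off and sometimes report something else, mostly with a low value. They report only what shows in the picture. A call takes as long as a camera call. They do not tell look-alikes from the thing itself.
- optics.outline_of(camera, name): "pixels" (400x640 bool, what is visible of it) and "rect" ([left, top, right, bottom] in pixels, round what is visible of it).
The state is a dict: "clock": time; "joint_positions": joint angles; "qvel": joint speeds; "joint_efforts": joint torques, N m; "eef_pos": TCP position; "orientation": TCP orientation; "ft_force": force on the tool from outside, world axes, zero at the start; "torque": the same for the moment, N m; "gripper_width": opening from 0.0 (shut) to 1.0 (fully open).
Only numpy, scipy, OpenCV 4.12 (cv2) and the standard library are available. Lean on these libraries where they do the work, as an engineer would, in place of code of your own. Each camera call takes 0.05 s, during which the arm holds its last target.

### The job

The seed divider has been cleaned and its shutter spindle must go back in. Take the tee-handled spindle out of the wooden rack, thread its two-flat shank through the divider's hub until the collar sits fully home on the hub, feeling with light pressure for the angle at which it drops in (do not force it: a hard push jams the hub), then turn it clockwise, seen from above, to its stop so that the handle lies along the divider, and let go. Leave the round pin, the dish and the tape roll where they are.

Things in the scene. Friction and masses are not known exactly. Their poses are not given: they have to be found in the camera images.
- spindle: loose steel spindle, 0.2 kg, with a tee handle. Origin on its axis at the underside of the collar (42 mm across, 6 mm thick); z up along the axis, x along the tee bar. It hangs upright by its collar in one of the rack's two holes, the tee bar up to 0.4 rad either side of the rack's x. Half a turn about z makes no difference.
- spindle_grip (a point): middle of the spindle's tee bar, 32 mm above the spindle's origin. The bar is 46 mm long (spindle x), 14 mm thick (spindle y), 28 mm tall (18 to 46 mm above the origin); pinch it by its two long faces from above. Axes as the spindle's.
- spindle_tip (a point): centre of the shank's flat foot, 46 mm below the spindle's origin. The shank is round, 30 mm across (along spindle x), with two parallel flats 19 mm apart (facing spindle +y and -y). The round ends are broken slightly at the foot; the flats run sharp to it.
- divider: fixed bench seed divider: base plate 210 mm (x) by 130 mm (y), grey cheeks and a grey top plate 200 by 120 mm whose upper face is 74 mm high, a round steel hub in its middle, a small steel inlet cup (46 mm across, rim 86 mm high) 66 mm from the hub along +x. Origin at the middle of the base's underside, z up, x along its long side.
- hub_mouth (a point): centre of the hub's upper face, 84 mm above the table; axes fixed to the divider. The hub is a steel disc 52 mm across, 28 mm thick, with an upright through hole of the spindle's two-flat profile, 1 mm larger on every side; at the mouth the arcs are chamfered 1.5 mm, the flats are sharp. Fully home, the collar lies on this face and the spindle's origin is at this point.
- hub_exit (a point): centre of the hub's lower face, 56 mm above the table; axes fixed to the divider. The hole's angle is NOT measured: let a be the angle of its long way (where the tee bar of a fitted spindle lies) from the divider's x, anticlockwise from above. At the start a is 0.35 to 1.35 rad; the hub turns between stops at a = 0 (closed) and a = 1.5.
- blade_rest (a point): where the shutter blade points when closed: under the inlet cup, 66 mm from the hub along the divider's x. Hub and blade turn with a friction of 0.15 N m, no spring; the spindle has 0.09 rad of play either way in the hole. A foot turned on the hub's face under more than about 15 N may drag the hub along; over 60 N between spindle and divider spoils it (so does wrenching on past a stop).
- rack: fixed light wooden block 62 mm (x) by 170 mm (y), 56 mm high, with two upright 33 mm through holes 47 mm either side of its middle along its y. Origin at the middle of its underside.
- round_pin: loose steel pin with a round knob 32 mm across and a plain round shank, in the rack's other hole; collar and length as the spindle's; origin at the underside of its collar. Not part of this job.
- dish: loose clear plastic dish 60 mm across, 12 mm high, on the table; origin at its underside. To be left alone.
- tape: loose white roll of tape 47 mm across, 18 mm high, lying on the table; origin at its underside. To be left alone.
Mind the look-alikes: they are no part of the job. Leave any green or purple look-alike of the spindle alone.

How it is judged:
By the outcome, as a careful person would: the job done as asked, in the order asked, and still so for the second after the job is handed in, with the robot touching nothing.
It also fails if it takes over 67 s, if anything falls off the work surface, if the arm or the gripper's body presses on something with over 40 N, if the wrist force passes 120 N, or if a joint passes its speed limit or range.

## Working session

There is one attempt and no reset: what is moved stays moved. The work goes in short steps, Python scripts to look and compute and a shell command to move; the robot and the scene stay as the last step left them, time stands still between calls to the robot, and variables do not carry over. Pictures are saved under pics/ and viewed, and the job is handed in when it is done.

```bash
ls; mkdir -p pics
python3 - <<'E'
from plant import status, optics, order, r
import cv2
print(status.get_state()); print(r.hold_point_z)
for n in ("top","side","wrist"):
    im=optics.get_image(n); cv2.imwrite(f"pics/{n}0.png",im["color"][:,:,::-1]); print(n,im["fov_y"],im["cx"],im["cy"],im["pose"])
    for k in ("spindle","divider","rack","round_pin","dish","tape"):
        for d in optics.outline_of(n,k)[:3]: print(n,k,round(d["conf"],2),d["rect"])
E
```

```text
pics
{'clock': 0.0, 'joint_positions': array([-7.43114019e+01,  2.42836936e+01,  9.34316969e+01, -1.50672645e-03,
        6.23731984e+01, -1.08763575e+00]), 'qvel': array([ 0.0062889 , -0.07067912,  0.01526998,  0.03614546,  0.08993579,
        0.00416719]), 'joint_efforts': array([ 1.66035887e-03, -5.57387209e+01, -2.81740308e+01,  2.63464727e-05,
        7.43592071e-03, -1.03624066e-05]), 'eef_pos': array([ 180.27574416, -597.86016367,  230.55192199]), 'orientation': array([-1.79911402e+02, -3.47949904e-04,  1.67769333e+01]), 'ft_force': array([ 0.21106352, -0.40010657,  1.0610559 ]), 'torque': array([ 0.03288521, -0.01113835, -0.04887057]), 'gripper_width': 0.9971936560573206}
-18.700000000000003
top 46.681620954999005 313.8630404142985 195.6485269668345 [[-2.19264664e-02  9.96113393e-01 -8.53073133e-02  4.37227713e+02]
 [-9.99592476e-01 -2.02827869e-02  2.00870841e-02  6.67742339e+01]
 [ 1.82787434e-02  8.57129873e-02  9.96152183e-01  1.30020410e+03]
 [ 0.00000000e+00  0.00000000e+00  0.00000000e+00  1.00000000e+00]]
top spindle 0.65 [234.7, 240.9, 251.7, 254.0]
top spindle 0.64 
[... 674 characters left out ...]
ide spindle 0.78 [239.4, 220.0, 261.1, 265.3]
side spindle 0.78 [354.4, 235.0, 382.9, 271.7]
side divider 0.65 [292.1, 135.0, 376.8, 188.1]
side rack 0.64 [285.4, 232.9, 321.9, 318.1]
side round_pin 0.71 [294.9, 223.7, 316.0, 248.9]
side round_pin 0.37 [289.2, 252.4, 315.6, 286.3]
side dish 0.76 [312.4, 204.6, 339.8, 228.6]
side tape 0.61 [251.3, 203.0, 276.6, 216.4]
wrist 65.70646984690485 314.89149092531034 202.87065118769212 [[ 2.88800832e-01  9.14096772e-01  2.84642180e-01  2.53239932e+02]
 [-9.57389194e-01  2.75708167e-01  8.59705668e-02 -5.77451730e+02]
 [ 1.07243679e-04 -2.97341719e-01  9.54771120e-01  3.74439942e+02]
 [ 0.00000000e+00  0.00000000e+00  0.00000000e+00  1.00000000e+00]]
```

View pics/top0.png

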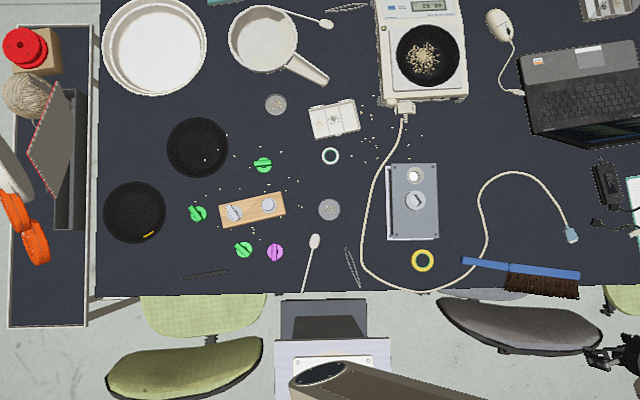

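View pics/side0.png

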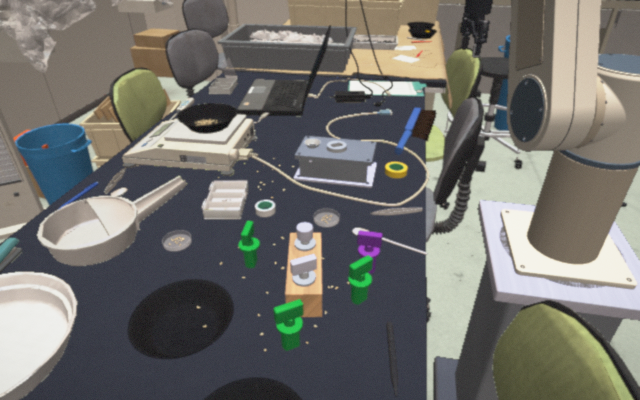

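The top picture shows the spindle (steel tee) in the rack at about (233,212) and the round pin at (268,205). The divider is at (412,202) with its hub at (415,200) and the cup at (414,176). There are green look-alikes at (197,214), (243,250) and (262,164), and a purple one at (275,252).

```bash
cat > h.py <<'E'
import numpy as np, cv2
from plant import status, optics, order, r
def snap(n,fn=None):
    im=optics.get_image(n)
    im["f"]=200/np.tan(np.radians(im["fov_y"]/2))
    if fn: cv2.imwrite("pics/"+fn,im["color"][:,:,::-1])
    return im
def ray(im,n,u,v):
    x=(np.asarray(u,float)-im["cx"])/im["f"]; y=(np.asarray(v,float)-im["cy"])/im["f"]
    if n=="wrist":
        rr=np.hypot(x,y)+1e-12; s=np.sin(rr)/rr
        d=np.stack([x*s,-y*s,-np.cos(rr)],-1)
    else: d=np.stack([x,-y,-np.ones_like(x)],-1)
    return d@im["pose"][:3,:3].T
def atz(im,n,u,v,z):
    d=ray(im,n,u,v); o=im["pose"][:3,3]
    t=(z-o[2])/d[...,2]
    return o+d*t[...,None]
def proj(im,n,P):
    p=(np.asarray(P,float)-im["pose"][:3,3])@im["pose"][:3,:3]
    x,y,z=p[...,0],-p[...,1],-p[...,2]
    if n=="wrist":
        rr=np.hypot(x,y)+1e-12; th=np.arctan2(rr,z); x,y=x/rr*th,y/rr*th
    else: x,y=x/z,y/z
    return np.stack([im["cx"]+im["f"]*x,im["cy"]+im["f"]*y],-1)
def crop(im,box,k,fn):
    l,t,rr,b=box; c=im["color"][t:b,l:rr,::-1]
    cv2.imwrite("pics/"+fn,cv2.resize(c,None,fx=k,fy=k,interpolation=cv2.INTER_CUBIC))
def cloud(im,n):
    v,u=np.mgrid[0:400,0:640]; z=im["z_map"]
    d=ray(im,n,u,v); ax=-im["pose"][:3,2]
    t=z/(d@ax)
    P=im["pose"][:3,3]+d*t[...,None]; P[z<=0]=np.nan
    return P
E
python3 - <<'E'
from h import *
t=snap("top"); s=snap("side")
crop(t,(370,150,450,255),7,"t_div.png"); crop(t,(205,180,295,235),8,"t_rack.png")
crop(s,(270,210,400,350),5,"s_rack.png"); crop(s,(280,125,390,195),7,"s_div.png")
P=cloud(t,"top")
for n,k,z in (("top","rack",56),("top","divider",74)):
    d=optics.outline_of(n,k)[0]; m=d["pixels"].astype(np.uint8)
    v,u=np.nonzero(m); W=atz(t,n,u,v,z)[:,:2]
    (c,sz,a)=cv2.minAreaRect(W.astype(np.float32)); print(k,c,sz,a,W.mean(0), np.nanmedian(P[v,u,2]))
for u,v in ((233,212),(268,205),(415,200),(414,176),(412,230)): print(u,v,P[v,u])
E
```

```text
rack (510.04345703125, 209.46871948242188) (67.89688110351562, 172.77149963378906) 11.266637802124023 [508.70384277 207.01091959] 56.049412617669304
divider (524.7562866210938, -216.8632049560547) (141.65875244140625, 205.74951171875) 88.73564147949219 [ 522.2174145  -216.41310582] 74.21906705263018
233 212 [501.93485195 252.5696242   98.8791646 ]
268 205 [518.01570729 161.77674858 101.5671418 ]
415 200 [ 529.68597967 -242.43536306   10.23256076]
414 176 [ 597.19977523 -241.85476602   12.37221877]
412 230 [ 445.60594715 -215.35031592   76.49678423]
```

View pics/t_div.png

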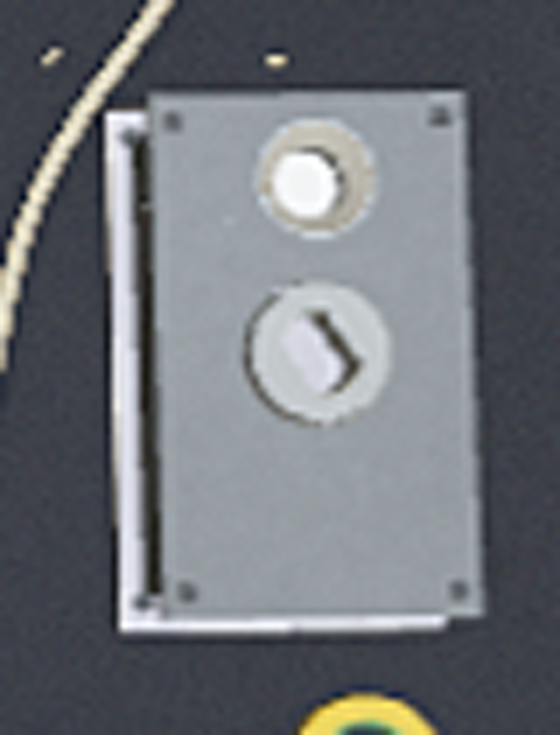

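View pics/t_rack.png

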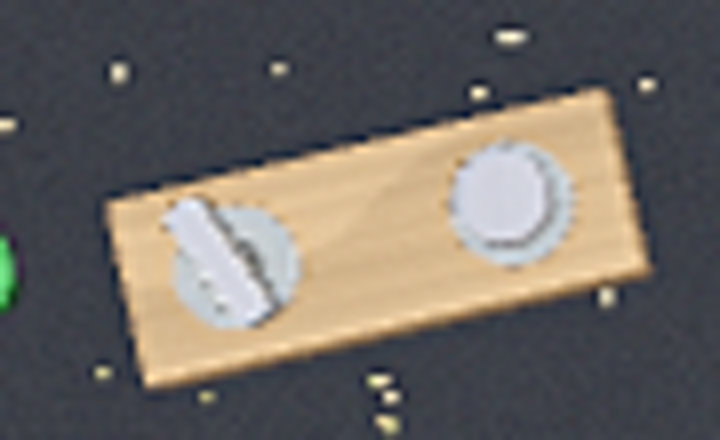

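View pics/s_rack.png

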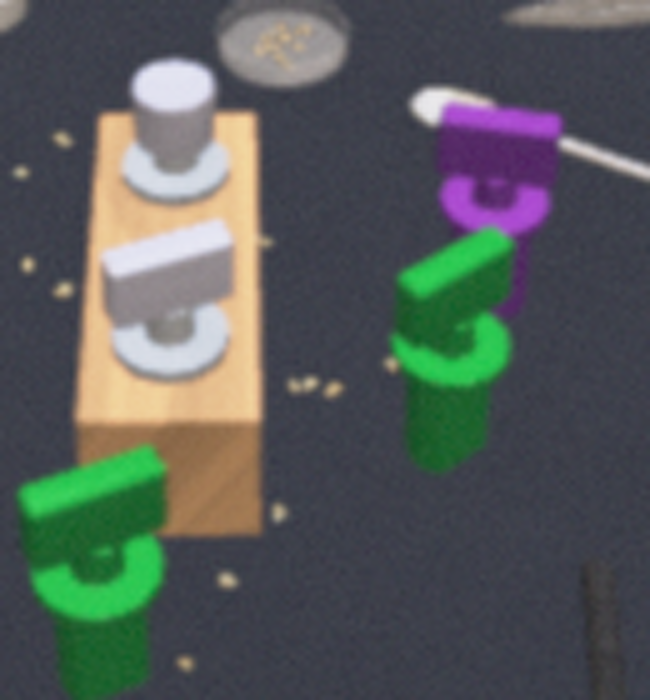

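View pics/s_div.png

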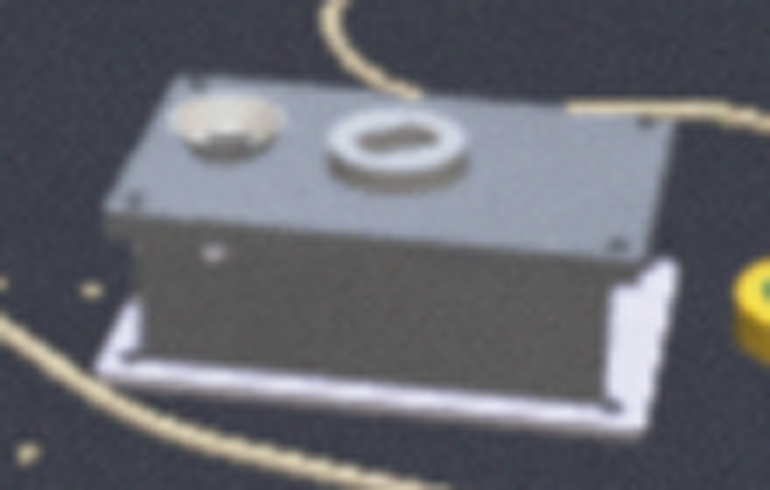

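The top picture shows the hub at about (415.7,200.4), with its hole's long way tilted. The bar's top face is clear at about (233,212). Next I'll fit their poses.

Run:
```python
from h import *
t=snap("top")
# bar corners
c=np.array([[165,212],[198,196],[275,300],[245,325]])/8+[205-0.4,180-0.4]
W=atz(t,"top",c[:,0],c[:,1],102)[:,:2]; print("bar",W.round(1),W.mean(0)); 
d=W[0]+W[1]-W[2]-W[3]; print("bar ang",np.degrees(np.arctan2(d[1],d[0])),np.linalg.norm(d)/2)
# collar centre at z=62: crop center
c=atz(t,"top",np.array([237/8+204.6]),np.array([267/8+179.6]),62); print("collar",c)
c=atz(t,"top",np.array([513/8+204.6]),np.array([204/8+179.6]),62); print("pin collar",c)
h=atz(t,"top",np.array([320/7+369.6]),np.array([353/7+149.6]),84); print("hub",h)
h=atz(t,"top",np.array([317/7+369.6]),np.array([179/7+149.6]),86); print("cup",h)
c=np.array([[148,93],[466,92],[485,615],[160,615]])/7+[369.6,149.6]
W=atz(t,"top",c[:,0],c[:,1],74)[:,:2]; print("plate",W.round(1),W.mean(0)); d=W[0]+W[1]-W[2]-W[3];print(np.degrees(np.arctan2(d[1],d[0])),np.linalg.norm(d)/2)
d=W[0]+W[3]-W[2]-W[1];print(np.degrees(np.arctan2(d[1],d[0]))-90,np.linalg.norm(d)/2)
```

```text
bar [[517.4 272. ]
 [522.4 261.3]
 [488.3 236.8]
 [480.4 246.5]] [502.13662656 254.16909535]
bar ang 35.111222222691204 43.43844963698158
collar [[501.25279077 255.0376838   62.        ]]
pin collar [[520.37469238 162.98253372  62.        ]]
hub [[ 524.30592667 -225.58387364   84.        ]]
cup [[ 590.21871655 -226.65644692   86.        ]]
plate [[ 626.2 -165.9]
 [ 624.2 -288.3]
 [ 424.4 -286.6]
 [ 427.1 -163.3]] [ 525.46466411 -226.03387947]
-0.6263349784671154 199.45361260009298
-1.0862124345624693 122.87523764141616
```

```bash
python3 -m handwheel '[{"travel":[0.17,0.225,-0.03],"rotation":[0,0,0],"claw":85},{"travel":[0.17,0.225,-0.03],"rotation":[0,0,0],"claw":85},{"travel":[0.17,0.225,-0.03],"rotation":[0,0,0],"claw":85},{"travel":[0.17,0.225,-0.03],"rotation":[0,0,0],"claw":85},{"travel":[0.17,0.225,-0.03],"rotation":[0,0,0],"claw":85},{"travel":[0.17,0.225,-0.03],"rotation":[0,0,0],"claw":85},{"travel":[0.17,0.225,-0.03],"rotation":[0,0,0],"claw":85},{"travel":[0.17,0.225,-0.03],"rotation":[0,0,0],"claw":85},{"travel":[0,0,0],"rotation":[0,0,0],"claw":85},{"travel":[0,0,0],"rotation":[0,0,0],"claw":85}]' 40
python3 - <<'E'
from h import *
w=snap("wrist","w1.png"); print(status.get_state()["clock"])
print(proj(w,"wrist",np.array([[525,-217,84.]])))
E
```

```text
clock: 2.55
eef_pos: [452.4, -238.3, 183.4]
orientation: [180.0, 0.0, 16.8]
ft_force: [-0.0, 0.5, -0.7]
gripper_width: 0.997
2.6
[[314.35355448 109.50702191]]
```

View pics/w1.png

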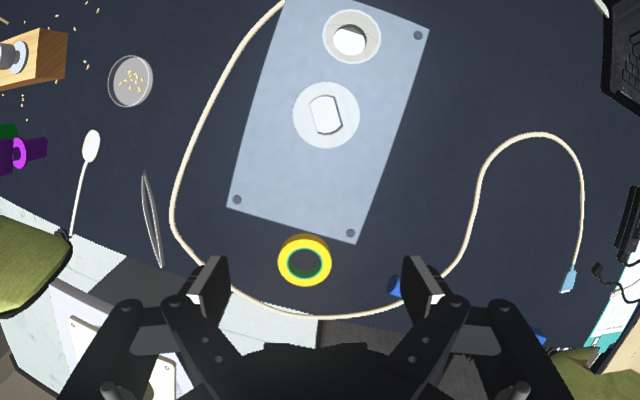

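The wrist picture shows the hub at (326,115) and its two-flat hole, with the cup at (351,36). I'll measure the hole's angle and the hub centre.

Run:
```python
from h import *
w=snap("wrist"); 
# rectified topview at z=84 : 5 px/mm, image up=+x world, right=-y
N=340; c0=np.array([524.5,-226])
jj,ii=np.meshgrid(np.arange(N),np.arange(N))
P=np.stack([c0[0]+(N/2-ii)/5,c0[1]-(jj-N/2)/5,np.full(ii.shape,84.)],-1)
p=proj(w,"wrist",P).astype(np.float32)
R=cv2.remap(w["color"],p[...,0],p[...,1],cv2.INTER_CUBIC)
cv2.imwrite("pics/rect1.png",cv2.resize(R[:,:,::-1],None,fx=1.7,fy=1.7))
g=atz(w,"wrist",np.array([427,229,234,352.]),np.array([33,206,199,236.]),74)
print(g)
```

```text
[[ 618.95537801 -287.48827182   74.        ]
 [ 425.11907006 -169.22883212   74.        ]
 [ 432.73378953 -172.27909774   74.        ]
 [ 429.59267662 -281.31263585   74.        ]]
```

View pics/rect1.png

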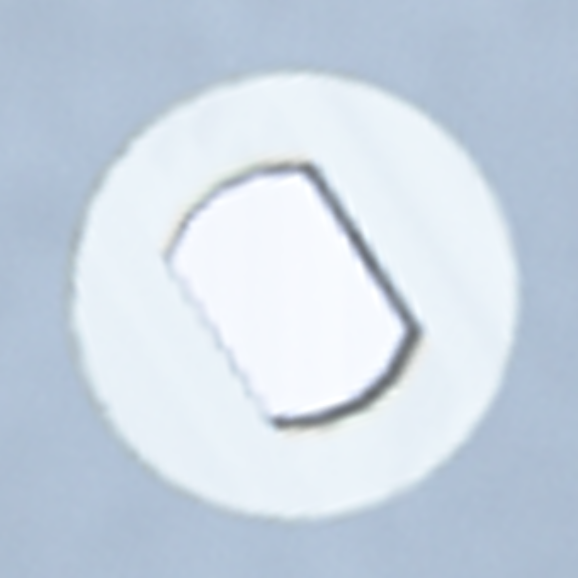

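The hub is at about (523.9,-226.7). The flats run at about 33° in the world frame, so a is about 34° from the divider's x, with the divider's yaw at about -0.9°. Next I'll take a close look at the spindle.

```bash
python3 -m handwheel '[{"travel":[-0.01,0.282,-0.01],"rotation":[0,0,0.025],"claw":50},{"travel":[-0.01,0.282,-0.01],"rotation":[0,0,0.025],"claw":50},{"travel":[-0.01,0.282,-0.01],"rotation":[0,0,0.025],"claw":50},{"travel":[-0.01,0.282,-0.01],"rotation":[0,0,0.025],"claw":50},{"travel":[-0.01,0.282,-0.01],"rotation":[0,0,0.025],"claw":50},{"travel":[-0.01,0.282,-0.01],"rotation":[0,0,0.025],"claw":50},{"travel":[-0.01,0.282,-0.01],"rotation":[0,0,0.025],"claw":50},{"travel":[-0.01,0.282,-0.01],"rotation":[0,0,0.025],"claw":50},{"travel":[0,0,0],"rotation":[0,0,0],"claw":50},{"travel":[0,0,0],"rotation":[0,0,0],"claw":50}]' 40
python3 - <<'E'
from h import *
w=snap("wrist","w2.png"); print(status.get_state()["clock"])
def rect(c0,z,fn,N=340):
    jj,ii=np.meshgrid(np.arange(N),np.arange(N))
    P=np.stack([c0[0]+(N/2-ii)/4,c0[1]-(jj-N/2)/4,np.full(ii.shape,float(z))],-1)
    p=proj(w,"wrist",P).astype(np.float32)
    R=cv2.remap(w["color"],p[...,0],p[...,1],cv2.INTER_CUBIC)
    cv2.imwrite("pics/"+fn,cv2.resize(R[:,:,::-1],None,fx=1.7,fy=1.7))
rect((502,254.5),102,"rect2.png")
E
```

```text
clock: 3.9
eef_pos: [436.5, 211.8, 167.3]
orientation: [180.0, 0.0, 33.9]
ft_force: [-0.2, -0.2, -0.2]
gripper_width: 0.589
3.95
```

View pics/w2.png

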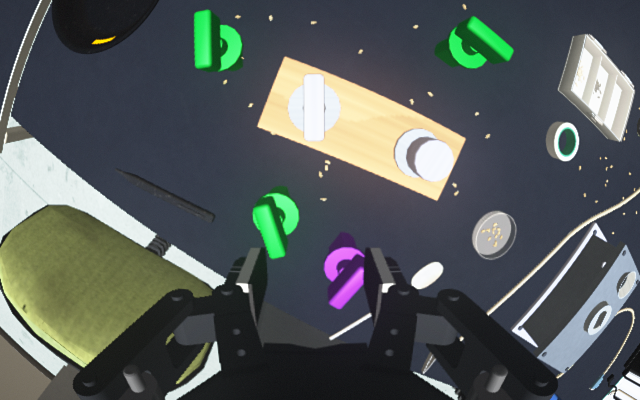

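View pics/rect2.png

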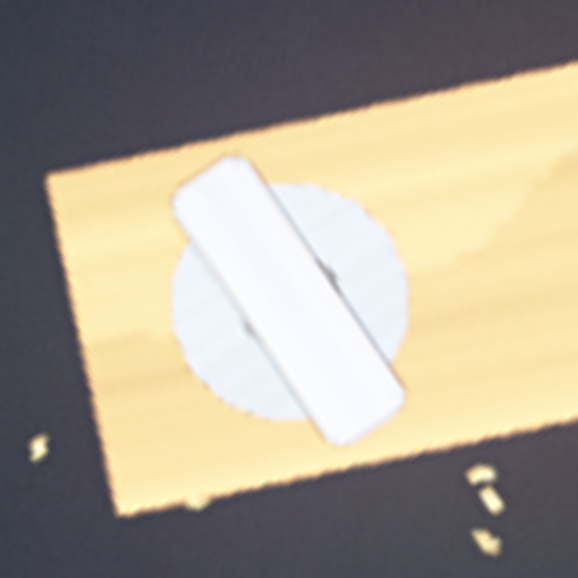

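The bar's centre is at (500.7,254.4) and its angle is about 34.5° in the world frame. I'll go down on it and grip.

```bash
python3 -m handwheel '[{"travel":[0.16,0.106,0],"rotation":[0,0,0.007],"claw":50},{"travel":[0.161,0.107,0],"rotation":[0,0,0],"claw":50},{"travel":[0,0,-0.12],"rotation":[0,0,0],"claw":50},{"travel":[0,0,-0.12],"rotation":[0,0,0],"claw":50},{"travel":[0,0,-0.12],"rotation":[0,0,0],"claw":50},{"travel":[0,0,-0.12],"rotation":[0,0,0],"claw":50},{"travel":[0,0,0],"rotation":[0,0,0],"claw":50},{"travel":[0,0,0],"rotation":[0,0,0],"claw":50}]' 40
python3 - <<'E'
from h import *
w=snap("wrist","w3.png")
E
```

```text
clock: 4.95
eef_pos: [501.4, 254.5, 72.1]
orientation: [180.0, -0.0, 34.5]
ft_force: [0.8, -0.2, -0.3]
gripper_width: 0.582
```

View pics/w3.png

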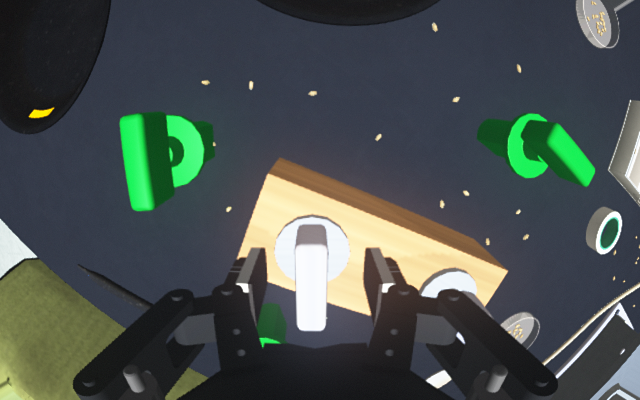

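The bar stands between the open pads (bar at columns 296-327, pads at about 250 and 380) and is centred and aligned. I'll lower 2 mm and close.

```bash
python3 -m handwheel '[{"travel":[0,0,-0.012],"rotation":[0,0,0],"claw":0},{"travel":[0,0,0],"rotation":[0,0,0],"claw":0},{"travel":[0,0,0],"rotation":[0,0,0],"claw":0},{"travel":[0,0,0],"rotation":[0,0,0],"claw":0},{"travel":[0,0,0],"rotation":[0,0,0],"claw":0},{"travel":[0,0,0],"rotation":[0,0,0],"claw":0}]' 70
python3 - <<'E'
from h import *
w=snap("wrist","w4.png");print(status.get_state()["clock"])
E
```

```text
clock: 5.75
eef_pos: [500.9, 255.6, 69.6]
orientation: [180.0, -0.0, 34.6]
ft_force: [-0.3, -1.8, 5.5]
gripper_width: 0.151
5.8
```

View pics/w4.png

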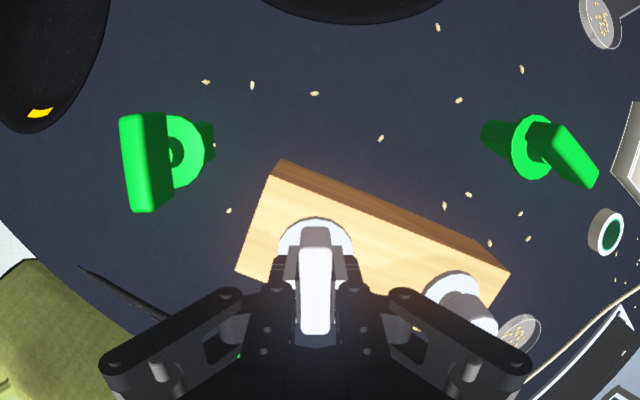

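The spindle is gripped (opening about 13 mm). I'll lift it straight up and check how it sits in the grip.

```bash
python3 -m handwheel '[{"travel":[0,0,0.05],"rotation":[0,0,0],"claw":0},{"travel":[0,0,0.1],"rotation":[0,0,0],"claw":0},{"travel":[0,0,0.15],"rotation":[0,0,0],"claw":0},{"travel":[0,0,0.15],"rotation":[0,0,0],"claw":0},{"travel":[0,0,0.12],"rotation":[0,0,0],"claw":0},{"travel":[0,0,0],"rotation":[0,0,0],"claw":0},{"travel":[0,0,0],"rotation":[0,0,0],"claw":0}]'
python3 - <<'E'
from h import *
w=snap("wrist"); crop(w,(240,200,400,360),4,"w5.png"); s=snap("side"); p=proj(s,"side",np.array([501,255.,150])); print(p)
u,v=p.astype(int); crop(s,(u-60,v-60,u+60,v+60),5,"s5.png");print(status.get_state()["clock"])
E
```

```text
clock: 6.68
eef_pos: [499.9, 255.2, 182.2]
orientation: [-180.0, 0.1, 34.6]
ft_force: [-0.8, -0.2, -1.6]
gripper_width: 0.154
[301.54202786 236.50407381]
6.775
```

View pics/w5.png

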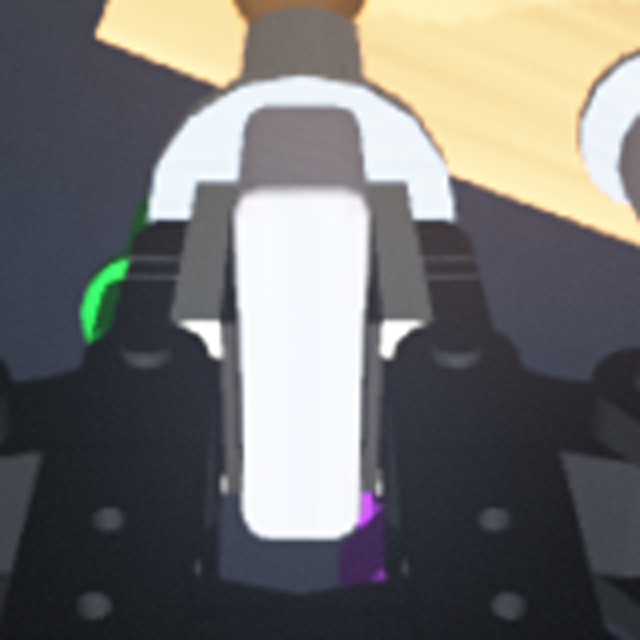

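View pics/s5.png

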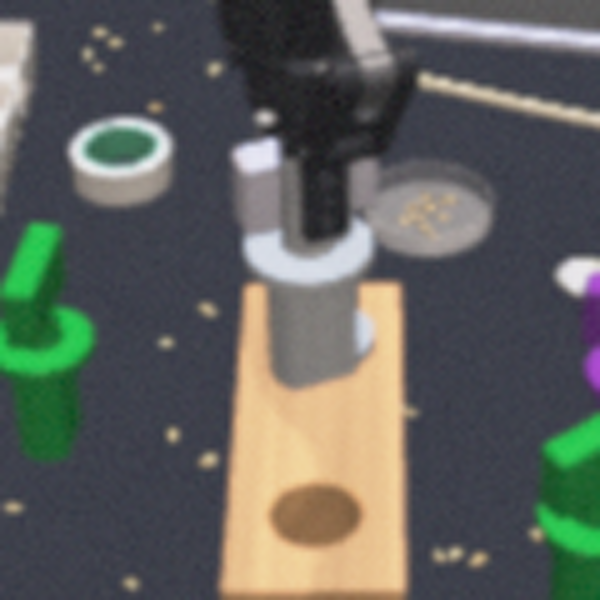

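Run:
```python
from h import *
w=snap("wrist"); st=status.get_state(); T=st["eef_pos"]; yaw=np.radians(st["orientation"][2])
X=np.array([np.cos(yaw),np.sin(yaw)]);Y=np.array([np.sin(yaw),-np.cos(yaw)])
def loc(u,v,z):
    q=atz(w,"wrist",np.array([u/4+240-.4]),np.array([v/4+200-.4]),z)[0,:2]-T[:2]; return (q@X).round(2),(q@Y).round(2)
zt=T[2]+32.4
print("bar",loc(303,187,zt),loc(303,540,zt),loc(237,360,zt),loc(369,360,zt))
zc=T[2]-7.6
print("collar top",loc(302,75,zc),"l",loc(150,205,zc),"r",loc(457,205,zc))
# fisheye tip/pad check
print(T,st["orientation"])
```

```text
bar (np.float64(23.07), np.float64(1.05)) (np.float64(-23.08), np.float64(1.09)) (np.float64(2.6), np.float64(-5.9)) (np.float64(2.6), np.float64(8.04))
collar top (np.float64(20.05), np.float64(0.96)) l (np.float64(1.16), np.float64(-19.65)) r (np.float64(1.16), np.float64(22.01))
[499.88170852 255.07039285 181.65948496] [-1.79980483e+02  1.29800258e-01  3.45684718e+01]
```

The bar is centred in the grip and about upright. The camera has about 1 mm of bias across the jaws, so the hub works out at (523.8,-225.7), which agrees with the top camera. I'll carry the spindle over.

```bash
python3 -m handwheel '[{"travel":[0.012,-0.12,0],"rotation":[0,0,0],"claw":0},{"travel":[0.012,-0.24,0],"rotation":[0,0,-0.004],"claw":0},{"travel":[0.012,-0.26,0],"rotation":[0,0,-0.004],"claw":0},{"travel":[0.012,-0.26,0],"rotation":[0,0,-0.004],"claw":0},{"travel":[0.012,-0.26,0],"rotation":[0,0,-0.004],"claw":0},{"travel":[0.012,-0.26,0],"rotation":[0,0,0],"claw":0},{"travel":[0.012,-0.26,0],"rotation":[0,0,0],"claw":0},{"travel":[0.012,-0.26,0],"rotation":[0,0,0],"claw":0},{"travel":[0.012,-0.26,0],"rotation":[0,0,0],"claw":0},{"travel":[0.012,-0.224,0],"rotation":[0,0,0],"claw":0},{"travel":[0,0,0],"rotation":[0,0,0],"claw":0},{"travel":[0,0,-0.05],"rotation":[0,0,0],"claw":0},{"travel":[0,0,-0.05],"rotation":[0,0,0],"claw":0},{"travel":[0,0,0],"rotation":[0,0,0],"claw":0},{"travel":[0,0,0],"rotation":[0,0,0],"claw":0}]'
python3 - <<'E'
from h import *
w=snap("wrist","w6.png"); s=snap("side");  crop(s,(260,90,400,200),5,"s6.png");print(status.get_state())
E
```

```text
clock: 8.7
eef_pos: [524.7, -224.7, 162.8]
orientation: [-180.0, 0.0, 33.3]
ft_force: [0.2, 0.7, -1.0]
gripper_width: 0.155
{'clock': 8.8, 'joint_positions': array([-2.44028631e+01,  2.47990159e+01,  1.03157213e+02,  4.75784674e-04,
        5.20133572e+01,  3.23685034e+01]), 'qvel': array([-0.21983418, -0.11374894, -0.09562801, -0.01352951,  0.1492125 ,
        0.07161933]), 'joint_efforts': array([ 8.52358388e-02, -5.27147841e+01, -2.43450433e+01,  2.99089268e-03,
        7.12463472e-03,  1.07863885e-03]), 'eef_pos': array([ 524.91657204, -225.0747805 ,  163.22407948]), 'orientation': array([ 1.79974512e+02, -1.65994096e-02,  3.32283444e+01]), 'ft_force': array([-0.442492  ,  0.90060194, -2.93817331]), 'torque': array([ 0.02654291, -0.01138875, -0.01132014]), 'gripper_width': 0.15213844126815554}
```

View pics/w6.png

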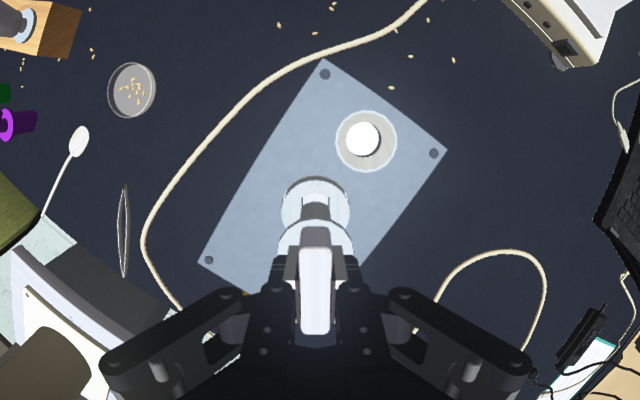

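View pics/s6.png

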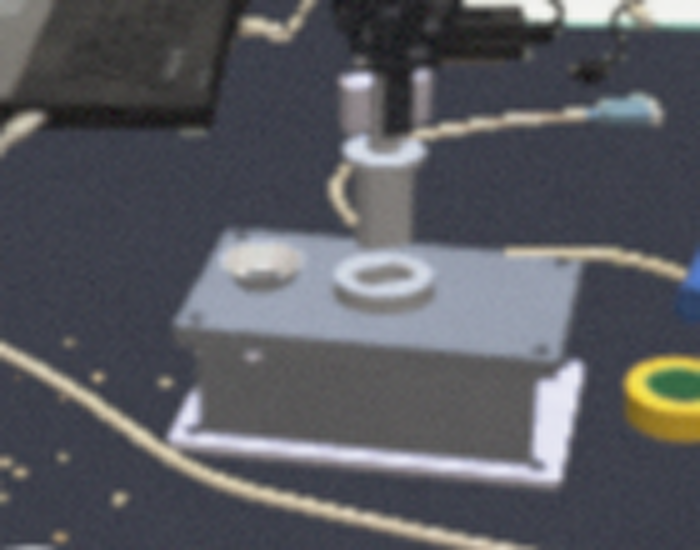

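The wrist picture shows the hub rim at about (315,208), behind the shank. I'll check its offset from the spindle axis.

Run:
```python
from h import *
w=snap("wrist"); crop(w,(260,165,370,255),7,"w7.png")
st=status.get_state(); T=st["eef_pos"]; yaw=np.radians(st["orientation"][2]); print(T,st["orientation"])
X=np.array([np.cos(yaw),np.sin(yaw)]);Y=np.array([np.sin(yaw),-np.cos(yaw)])
# overlay predicted hub circles for candidate offset
c=w["color"][165:255,260:370,::-1]; c=cv2.resize(c,None,fx=7,fy=7,interpolation=cv2.INTER_CUBIC)
th=np.linspace(0,2*np.pi,200)
for (ox,oy),col in (((0,1.05),(0,0,255)),):
    C=T[:2]+ox*X+oy*Y
    P=np.stack([C[0]+26*np.cos(th),C[1]+26*np.sin(th),np.full(200,84.)],-1)
    p=(proj(w,"wrist",P)-[260-.5,165-.5])*7
    cv2.polylines(c,[p.astype(np.int32)],True,col,1)
    P[:,2]=T[2]-7.6; P[:,0]=C[0]+21*np.cos(th);P[:,1]=C[1]+21*np.sin(th)
    p=(proj(w,"wrist",P)-[260-.5,165-.5])*7
    cv2.polylines(c,[p.astype(np.int32)],True,(0,160,0),1)
cv2.imwrite("pics/w7.png",c)
```

```text
[ 524.93607285 -225.21438531  163.28451431] [ 1.79966122e+02 -2.26494778e-02  3.32161359e+01]
```

View pics/w7.png

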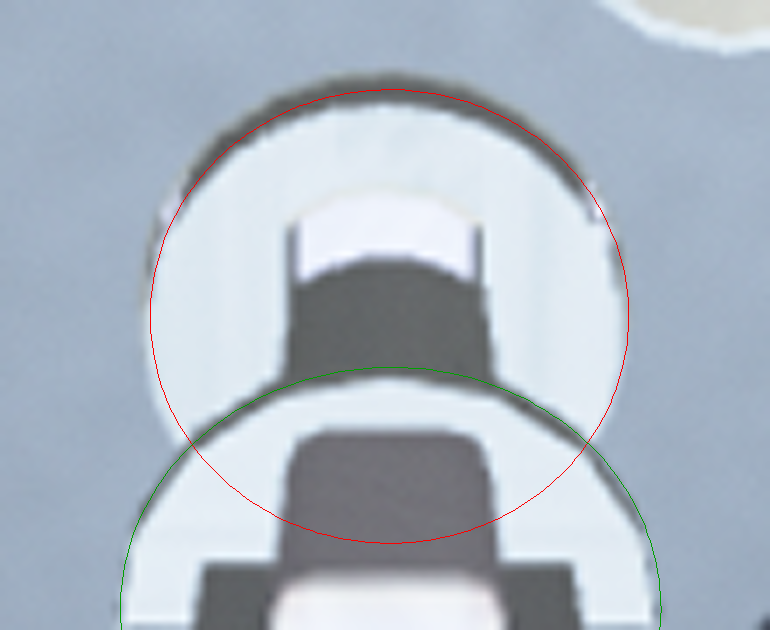

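Run:
```python
from h import *
w=snap("wrist"); st=status.get_state(); T=st["eef_pos"]; yaw=np.radians(st["orientation"][2])
X=np.array([np.cos(yaw),np.sin(yaw)]);Y=np.array([np.sin(yaw),-np.cos(yaw)])
def loc(u,v,z):
    q=atz(w,"wrist",np.array([u/7+260-.5]),np.array([v/7+165-.5]),z)[0,:2]-T[:2]; return (q@X).round(2),(q@Y).round(2)
print("foot +x end (15)",loc(385,258,T[2]-59.6)); print("foot flats at row280",loc(297,278,T[2]-59.6),loc(473,276,T[2]-59.6))
print("hole +x end(16..17.5)",loc(387,193,84)); print("hole sides",loc(290,227,84),loc(483,227,84))
print("hub top edge(26)",loc(385,103,84),"sides",loc(145,320,84),loc(623,320,84))
print("collar",loc(390,380,T[2]-7.6))
# side view depth view of collar/tilt
s=snap("side"); crop(s,(310,100,370,160),10,"s8.png")
ax=np.array([[T[0],T[1],T[2]-13.6],[T[0],T[1],T[2]-59.6],[524.2,-225.6,84]]); print((proj(s,"side",ax)-[310-.5,100-.5])*10)
```

```text
foot +x end (15) (np.float64(13.55), np.float64(0.61))
foot flats at row280 (np.float64(11.49), np.float64(-8.02)) (np.float64(11.7), np.float64(9.24))
hole +x end(16..17.5) (np.float64(14.76), np.float64(0.81))
hole sides (np.float64(10.99), np.float64(-9.55)) (np.float64(11.0), np.float64(11.07))
hub top edge(26) (np.float64(24.57), np.float64(0.6)) sides (np.float64(0.48), np.float64(-25.49)) (np.float64(0.49), np.float64(26.47))
collar (np.float64(20.0), np.float64(1.01))
[[265.16985974 221.70442859]
 [262.47782298 384.85826144]
 [264.12954498 452.24218249]]
```

View pics/s8.png

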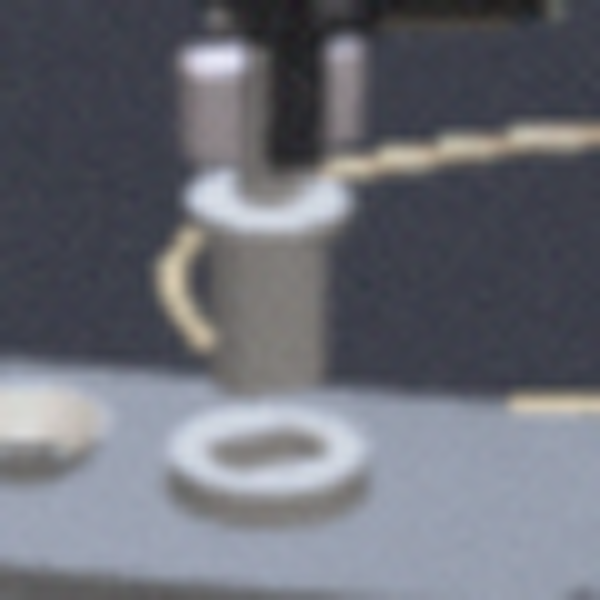

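The foot and hole agree to about 0.3 mm in both directions and in angle. I'll lower to just above the mouth, then feel.

```bash
python3 -m handwheel '[{"travel":[0,0,-0.04],"rotation":[0,0,0],"claw":0},{"travel":[0,0,-0.04],"rotation":[0,0,0],"claw":0},{"travel":[0,0,0],"rotation":[0,0,0],"claw":0}]'; for i in 1 ; do python3 -m handwheel '[{"travel":[0,0,-0.008],"rotation":[0,0,0],"claw":0},{"travel":[0,0,0],"rotation":[0,0,0],"claw":0}]';python3 -m handwheel '[{"travel":[0,0,-0.008],"rotation":[0,0,0],"claw":0},{"travel":[0,0,0],"rotation":[0,0,0],"claw":0}]'; python3 -m handwheel '[{"travel":[0,0,-0.008],"rotation":[0,0,0],"claw":0},{"travel":[0,0,0],"rotation":[0,0,0],"claw":0}]'; done
```

```text
clock: 9.32
eef_pos: [523.9, -225.1, 145.8]
orientation: [-179.9, 0.1, 33.2]
ft_force: [0.4, 1.2, -1.4]
gripper_width: 0.153
clock: 9.57
eef_pos: [524.7, -225.4, 145.3]
orientation: [180.0, -0.0, 33.2]
ft_force: [0.2, 0.6, -1.6]
gripper_width: 0.153
clock: 9.82
eef_pos: [524.6, -225.4, 143.7]
orientation: [-180.0, -0.0, 33.2]
ft_force: [-0.3, -0.3, -1.1]
gripper_width: 0.152
clock: 10.07
eef_pos: [524.5, -225.3, 142.0]
orientation: [-180.0, 0.0, 33.2]
ft_force: [-0.2, 0.2, -1.1]
gripper_width: 0.151
```

```bash
python3 -m handwheel '[{"travel":[0,0,-0.008],"rotation":[0,0,0],"claw":0},{"travel":[0,0,0],"rotation":[0,0,0],"claw":0}]';python3 -m handwheel '[{"travel":[0,0,-0.008],"rotation":[0,0,0],"claw":0},{"travel":[0,0,0],"rotation":[0,0,0],"claw":0}]'
```

```text
clock: 10.32
eef_pos: [524.5, -225.3, 140.4]
orientation: [-180.0, 0.0, 33.2]
ft_force: [0.2, 0.4, -1.6]
gripper_width: 0.156
clock: 10.58
eef_pos: [524.5, -225.3, 138.8]
orientation: [-180.0, 0.0, 33.2]
ft_force: [-0.2, 0.0, -1.7]
gripper_width: 0.15
```

There is still no force 5 mm below the expected contact, so the foot should be in the hole. A quick look before going on.

```bash
python3 - <<'E'
from h import *
w=snap("wrist"); crop(w,(260,165,370,255),6,"w9.png")
s=snap("side"); crop(s,(310,100,370,160),10,"s9.png")
E
python3 -m handwheel '[{"travel":[0,0,-0.008],"rotation":[0,0,0],"claw":0},{"travel":[0,0,0],"rotation":[0,0,0],"claw":0}]';python3 -m handwheel '[{"travel":[0,0,-0.008],"rotation":[0,0,0],"claw":0},{"travel":[0,0,0],"rotation":[0,0,0],"claw":0}]'
```

```text
clock: 10.92
eef_pos: [524.5, -225.3, 137.2]
orientation: [-180.0, 0.0, 33.2]
ft_force: [0.7, -0.8, -2.0]
gripper_width: 0.151
clock: 11.18
eef_pos: [524.5, -225.4, 135.6]
orientation: [-180.0, 0.0, 33.2]
ft_force: [0.3, 0.1, -0.8]
gripper_width: 0.156
```

View pics/w9.png

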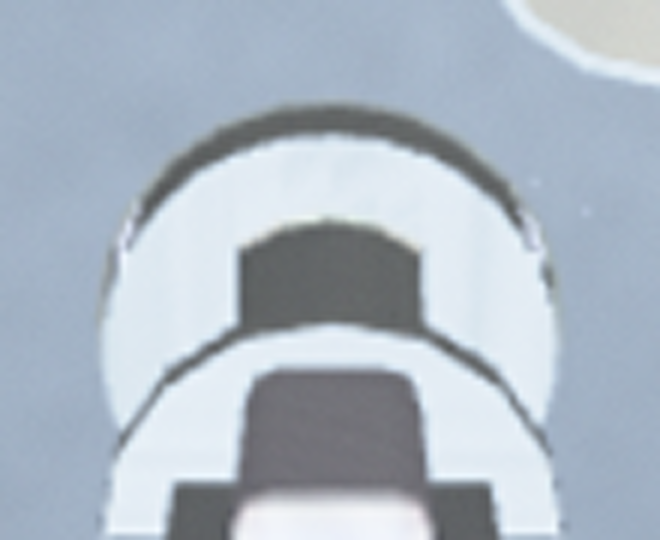

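View pics/s9.png

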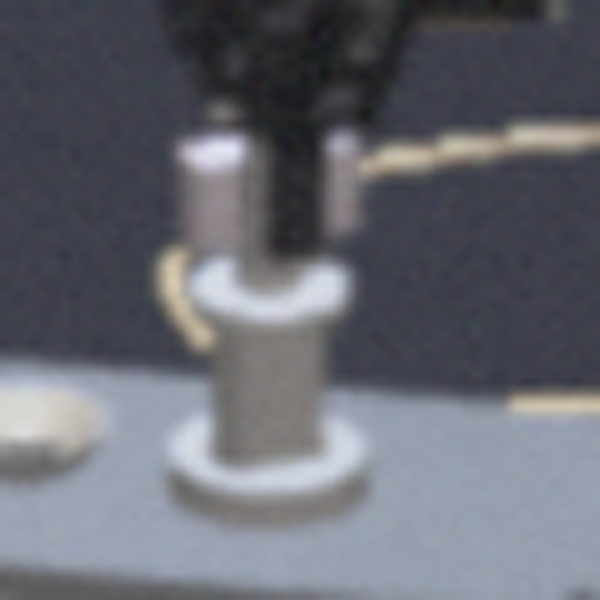

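The shank has entered the hole, and the wrist view shows it filling the slot cleanly. I'll continue down in checked steps.

```bash
python3 -m handwheel '[{"travel":[0,0,-0.02],"rotation":[0,0,0],"claw":0},{"travel":[0,0,-0.02],"rotation":[0,0,0],"claw":0},{"travel":[0,0,0],"rotation":[0,0,0],"claw":0}]' | tr '\n' ' ';python3 -m handwheel '[{"travel":[0,0,-0.02],"rotation":[0,0,0],"claw":0},{"travel":[0,0,-0.02],"rotation":[0,0,0],"claw":0},{"travel":[0,0,0],"rotation":[0,0,0],"claw":0}]' | tr '\n' ' '
```

```text
clock: 11.55 eef_pos: [524.3, -225.2, 127.2] orientation: [-180.0, 0.0, 33.2] ft_force: [-0.1, -0.1, -1.6] gripper_width: 0.149 clock: 11.92 eef_pos: [524.3, -225.3, 119.3] orientation: [-180.0, 0.0, 33.2] ft_force: [0.3, -0.5, -1.5] gripper_width: 0.151
```

```bash
python3 -m handwheel '[{"travel":[0,0,-0.02],"rotation":[0,0,0],"claw":0},{"travel":[0,0,-0.02],"rotation":[0,0,0],"claw":0},{"travel":[0,0,0],"rotation":[0,0,0],"claw":0}]' | tr '\n' ' ';python3 -m handwheel '[{"travel":[0,0,-0.02],"rotation":[0,0,0],"claw":0},{"travel":[0,0,-0.01],"rotation":[0,0,0],"claw":0},{"travel":[0,0,0],"rotation":[0,0,0],"claw":0}]' | tr '\n' ' '
```

```text
clock: 12.3 eef_pos: [524.4, -225.2, 111.3] orientation: [-180.0, 0.0, 33.2] ft_force: [-0.0, -0.4, -1.8] gripper_width: 0.151 clock: 12.68 eef_pos: [524.5, -225.3, 105.5] orientation: [-180.0, 0.0, 33.2] ft_force: [0.5, -0.6, -1.4] gripper_width: 0.152
```

```bash
python3 -m handwheel '[{"travel":[0,0,-0.01],"rotation":[0,0,0],"claw":0},{"travel":[0,0,-0.01],"rotation":[0,0,0],"claw":0},{"travel":[0,0,0],"rotation":[0,0,0],"claw":0}]' | tr '\n' ' ';python3 -m handwheel '[{"travel":[0,0,-0.005],"rotation":[0,0,0],"claw":0},{"travel":[0,0,0],"rotation":[0,0,0],"claw":0}]' | tr '\n' ' ';python3 -m handwheel '[{"travel":[0,0,-0.005],"rotation":[0,0,0],"claw":0},{"travel":[0,0,0],"rotation":[0,0,0],"claw":0}]' | tr '\n' ' '
```

```text
clock: 13.05 eef_pos: [524.5, -225.3, 101.5] orientation: [-180.0, 0.0, 33.2] ft_force: [-1.0, 0.2, -1.5] gripper_width: 0.152 clock: 13.3 eef_pos: [524.6, -225.4, 100.7] orientation: [-180.0, 0.0, 33.2] ft_force: [-0.4, -0.0, -1.8] gripper_width: 0.152 clock: 13.55 eef_pos: [524.6, -225.4, 99.7] orientation: [-180.0, 0.0, 33.2] ft_force: [-1.2, 0.1, -1.0] gripper_width: 0.151
```

```bash
python3 -m handwheel '[{"travel":[0,0,-0.005],"rotation":[0,0,0],"claw":0},{"travel":[0,0,0],"rotation":[0,0,0],"claw":0}]' | tr '\n' ' '
```

```text
clock: 13.8 eef_pos: [524.6, -225.4, 98.6] orientation: [-180.0, 0.0, 33.2] ft_force: [-0.1, 0.2, -1.6] gripper_width: 0.156
```

```bash
python3 -m handwheel '[{"travel":[0,0,-0.004],"rotation":[0,0,0],"claw":0},{"travel":[0,0,0],"rotation":[0,0,0],"claw":0}]' | tr '\n' ' '; python3 -m handwheel '[{"travel":[0,0,-0.002],"rotation":[0,0,0],"claw":0},{"travel":[0,0,0],"rotation":[0,0,0],"claw":0}]' | tr '\n' ' '
python3 - <<'E'
from h import *
w=snap("wrist"); crop(w,(260,165,370,255),6,"w10.png")
s=snap("side"); crop(s,(310,100,370,160),10,"s10.png")
E
```

```text
clock: 14.05 eef_pos: [524.6, -225.3, 97.9] orientation: [-180.0, 0.0, 33.2] ft_force: [0.2, -0.6, -1.9] gripper_width: 0.157 clock: 14.3 eef_pos: [524.6, -225.4, 97.6] orientation: [180.0, -0.0, 33.2] ft_force: [0.4, 0.4, -0.0] gripper_width: 0.148
```

View pics/s10.png

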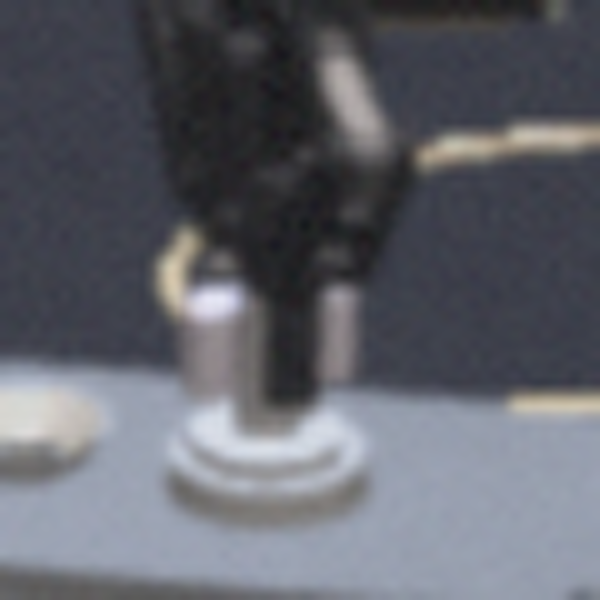

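View pics/w10.png

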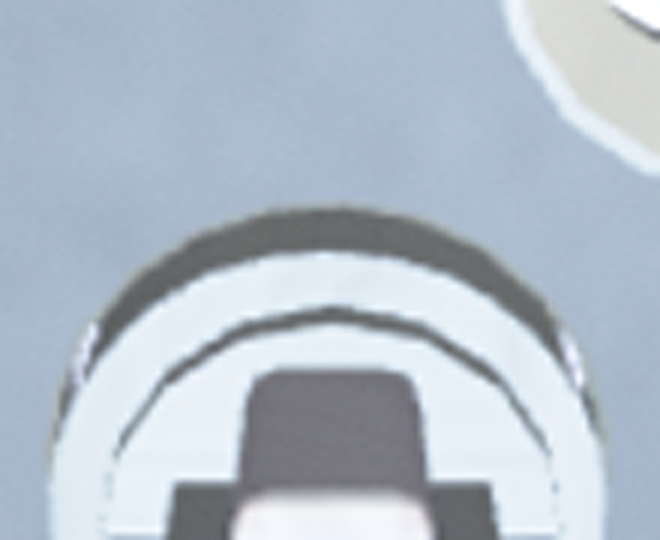

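The collar is essentially on the hub in both views. I'll feel for contact with light pressure.

```bash
for i in 1; do python3 -m handwheel '[{"travel":[0,0,-0.002],"rotation":[0,0,0],"claw":0},{"travel":[0,0,0],"rotation":[0,0,0],"claw":0}]' | tr '\n' ' '; python3 -c "
from h import *; s=status.get_state(); print(s['ft_force'],s['torque'])"; done
```

```text
clock: 14.65 eef_pos: [524.7, -225.4, 97.6] orientation: [180.0, -0.0, 33.2] ft_force: [-1.8, 0.5, 4.9] gripper_width: 0.154 [-1.79884481  0.54554008  4.8946243 ] [0.16262902 0.33904393 0.01747985]
```

```bash
for i in 1; do python3 -m handwheel '[{"travel":[0,0,-0.002],"rotation":[0,0,0],"claw":0},{"travel":[0,0,0],"rotation":[0,0,0],"claw":0}]' | tr '\n' ' '; python3 -c "
from h import *; s=status.get_state(); print(s['ft_force'],s['torque'])"; done
```

```text
clock: 14.9 eef_pos: [524.7, -225.4, 97.5] orientation: [180.0, -0.0, 33.2] ft_force: [-3.8, 1.4, 8.2] gripper_width: 0.154 [-3.75420053  1.40002556  8.22207069] [ 0.19390391  0.50933728 -0.04687882]
```

The collar is home: the z stays at 97.5 while the force rises to 8 N. I'll ease off a little and turn clockwise, watching force and torque.

```bash
cat > q.py <<'E'
from h import *
s=status.get_state(); print("F",s['ft_force'].round(1),"T",s['torque'].round(3),"yaw",s["orientation"][2].round(2),"z",s["eef_pos"][2].round(2),s["clock"])
E
python3 -m handwheel '[{"travel":[0,0,0.002],"rotation":[0,0,0],"claw":0},{"travel":[0,0,0],"rotation":[0,0,0],"claw":0}]' >/dev/null; python3 q.py; python3 -m handwheel '[{"travel":[0,0,0],"rotation":[0,0,-0.03],"claw":0},{"travel":[0,0,0],"rotation":[0,0,-0.03],"claw":0},{"travel":[0,0,0],"rotation":[0,0,-0.03],"claw":0},{"travel":[0,0,0],"rotation":[0,0,0],"claw":0}]' >/dev/null;  python3 q.py
```

```text
F [-2.5  1.6  6.8] T [0.162 0.403 0.029] yaw 33.19 z 97.54 15.15
F [-1.8  3.6  6.3] T [0.518 0.25  0.006] yaw 25.43 z 97.56 15.65
```

```bash
python3 -m handwheel '[{"travel":[0,0,0],"rotation":[0,0,-0.04],"claw":0},{"travel":[0,0,0],"rotation":[0,0,-0.04],"claw":0},{"travel":[0,0,0],"rotation":[0,0,0],"claw":0}]' >/dev/null;  python3 q.py; python3 -c "
from h import *
w=snap('wrist'); crop(w,(240,150,400,350),3,'w11.png'); t=snap('top'); crop(t,(385,170,445,230),9,'t11.png')"
```

```text
F [-1.9  3.   7.3] T [0.454 0.238 0.048] yaw 18.55 z 97.55 16.025
```

View pics/w11.png

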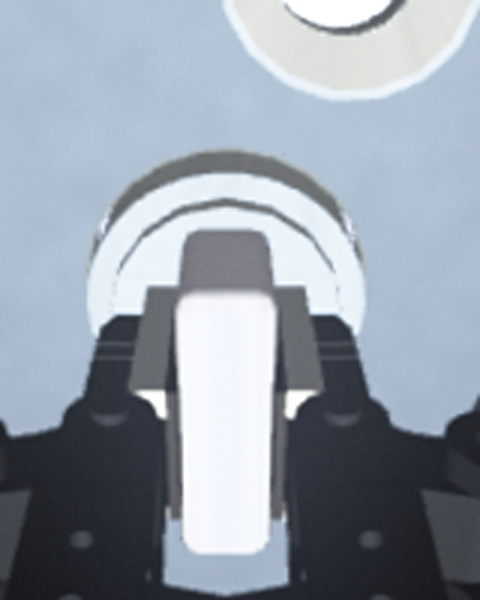

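The bar stays square in the pads as it turns. I'll continue to about 5°, then take small steps.

```bash
python3 -m handwheel '[{"travel":[0,0,0],"rotation":[0,0,-0.04],"claw":0},{"travel":[0,0,0],"rotation":[0,0,-0.04],"claw":0},{"travel":[0,0,0],"rotation":[0,0,-0.04],"claw":0},{"travel":[0,0,0],"rotation":[0,0,-0.03],"claw":0},{"travel":[0,0,0],"rotation":[0,0,0],"claw":0}]' >/dev/null;  python3 q.py; python3 -m handwheel '[{"travel":[0,0,0],"rotation":[0,0,-0.02],"claw":0},{"travel":[0,0,0],"rotation":[0,0,0],"claw":0}]' >/dev/null;  python3 q.py
```

```text
F [-1.7  1.2  6.1] T [0.255 0.246 0.04 ] yaw 5.67 z 97.56 16.75
F [-0.9  1.4  6.3] T [0.343 0.282 0.043] yaw 3.96 z 97.56 17.0
```

```bash
python3 -m handwheel '[{"travel":[0,0,0],"rotation":[0,0,-0.02],"claw":0},{"travel":[0,0,0],"rotation":[0,0,0],"claw":0}]' >/dev/null;  python3 q.py;python3 -m handwheel '[{"travel":[0,0,0],"rotation":[0,0,-0.012],"claw":0},{"travel":[0,0,0],"rotation":[0,0,0],"claw":0}]' >/dev/null;  python3 q.py
```

```text
F [-1.9  1.5  6.4] T [0.253 0.263 0.046] yaw 2.24 z 97.52 17.25
F [-0.7  1.7  6.1] T [0.239 0.238 0.067] yaw 1.23 z 97.52 17.5
```

```bash
python3 -m handwheel '[{"travel":[0,0,0],"rotation":[0,0,-0.012],"claw":0},{"travel":[0,0,0],"rotation":[0,0,0],"claw":0}]' >/dev/null;  python3 q.py;python3 -m handwheel '[{"travel":[0,0,0],"rotation":[0,0,-0.012],"claw":0},{"travel":[0,0,0],"rotation":[0,0,0],"claw":0}]' >/dev/null;  python3 q.py
```

```text
F [-1.8  1.5  6.3] T [0.297 0.207 0.076] yaw 0.19 z 97.53 17.75
F [-1.1  0.8  5.3] T [0.248 0.272 0.101] yaw -0.84 z 97.56 18.0
```

```bash
python3 -m handwheel '[{"travel":[0,0,0],"rotation":[0,0,-0.012],"claw":0},{"travel":[0,0,0],"rotation":[0,0,0],"claw":0}]' >/dev/null;  python3 q.py;python3 -m handwheel '[{"travel":[0,0,0],"rotation":[0,0,-0.012],"claw":0},{"travel":[0,0,0],"rotation":[0,0,0],"claw":0}]' >/dev/null;  python3 q.py
```

```text
F [-1.6 -0.5  6.4] T [0.171 0.313 0.059] yaw -1.87 z 97.53 18.25
F [-0.8  0.9  6.2] T [0.28  0.233 0.096] yaw -2.9 z 97.56 18.5
```

```bash
python3 -m handwheel '[{"travel":[0,0,0],"rotation":[0,0,-0.01],"claw":0},{"travel":[0,0,0],"rotation":[0,0,0],"claw":0}]' >/dev/null;  python3 q.py;python3 -m handwheel '[{"travel":[0,0,0],"rotation":[0,0,-0.008],"claw":0},{"travel":[0,0,0],"rotation":[0,0,0],"claw":0}]' >/dev/null;  python3 q.py
```

```text
F [-1.8  0.9  5.6] T [0.212 0.211 0.107] yaw -3.76 z 97.55 18.75
F [-2.1  1.1  5.7] T [0.174 0.266 0.095] yaw -4.44 z 97.58 19.0
```

```bash
python3 -m handwheel '[{"travel":[0,0,0],"rotation":[0,0,-0.006],"claw":0},{"travel":[0,0,0],"rotation":[0,0,0],"claw":0}]' >/dev/null;  python3 q.py; python3 -c "
from h import *
w=snap('wrist','w12.png')"
```

```text
F [-1.7  0.6  5.6] T [0.137 0.302 0.083] yaw -4.95 z 97.56 19.25
```

View pics/w12.png

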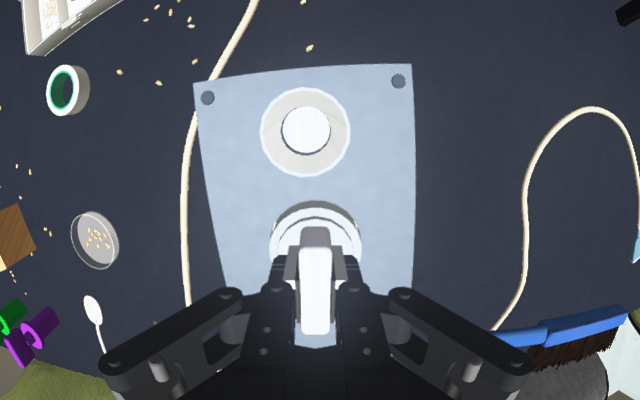

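The handle is square in the pads, and the cup is at (306,131). I'll refine the divider's yaw from the plate screws and edges in this view.

```bash
python3 - <<'E'
from h import *
w=snap('wrist'); t=snap("top")
S=atz(w,"wrist",np.array([207.5,398.5]),np.array([97.5,81.]),74); d=S[0]-S[1]; print(S[:,:2].round(1),np.degrees(np.arctan2(d[1],d[0]))-90,np.hypot(*d[:2]))
E_=atz(w,"wrist",np.array([193,411.]),np.array([83,64.]),74); d=E_[0]-E_[1]; print(E_[:,:2].round(1),np.degrees(np.arctan2(d[1],d[0]))-90,np.hypot(*d[:2]))
E_=atz(w,"wrist",np.array([411.,416]),np.array([64,200.]),74); d=E_[0]-E_[1]; print(E_[:,:2].round(1),np.degrees(np.arctan2(d[1],d[0])))
crop(w,(170,30,450,260),2,"w13.png"); crop(t,(375,150,450,250),7,"t13.png")
# top: long edges by edge fit
E
python3 q.py
```

```text
[[ 614.5 -175. ]
 [ 613.7 -279.4]] -0.44084519177580717 104.40973321721168
[[ 624.2 -167.3]
 [ 623.2 -287.4]] -0.47396017230418863 120.11609081288151
[[ 623.2 -287.4]
 [ 545.7 -287.4]] 0.055276357679600055
F [-1.2  1.1  6.1] T [0.214 0.268 0.067] yaw -4.95 z 97.56 19.4
```

View pics/w13.png

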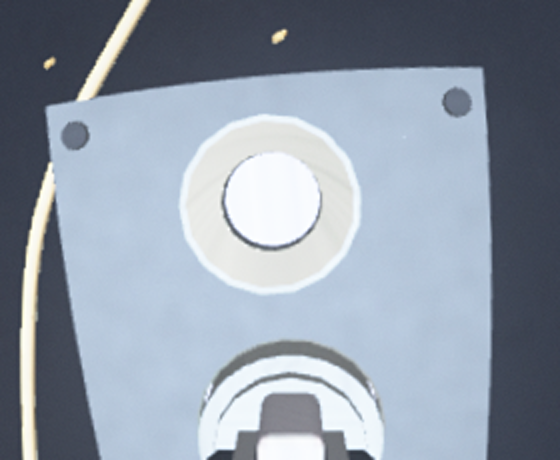

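View pics/t13.png

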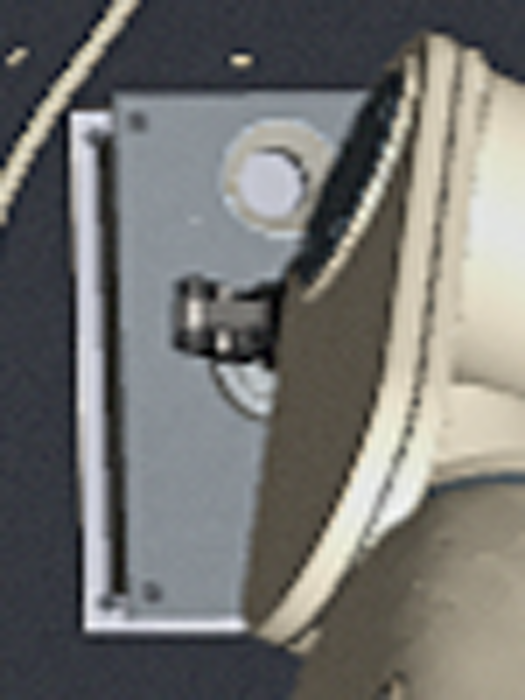

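```bash
python3 -m handwheel '[{"travel":[0,0,0],"rotation":[0,0,-0.005],"claw":0},{"travel":[0,0,0],"rotation":[0,0,0],"claw":0}]' >/dev/null;  python3 q.py;python3 -m handwheel '[{"travel":[0,0,0],"rotation":[0,0,-0.005],"claw":0},{"travel":[0,0,0],"rotation":[0,0,0],"claw":0}]' >/dev/null;  python3 q.py
```

```text
F [-0.4  0.2  6.6] T [0.224 0.271 0.14 ] yaw -5.38 z 97.56 19.65
F [-2.3 -0.3  5.8] T [0.167 0.285 0.136] yaw -5.81 z 97.56 19.9
```

```bash
python3 -m handwheel '[{"travel":[0,0,0],"rotation":[0,0,-0.005],"claw":0},{"travel":[0,0,0],"rotation":[0,0,0],"claw":0}]' >/dev/null;  python3 q.py;python3 -m handwheel '[{"travel":[0,0,0],"rotation":[0,0,-0.005],"claw":0},{"travel":[0,0,0],"rotation":[0,0,0],"claw":0}]' >/dev/null;  python3 q.py
```

```text
F [-2.1  0.1  5.8] T [0.187 0.28  0.115] yaw -6.25 z 97.54 20.15
F [-0.6  0.3  6.7] T [0.174 0.261 0.175] yaw -6.66 z 97.55 20.4
```

```bash
cat >> q.py <<'E'
print("j6 effort",s["joint_efforts"][5].round(4))
E
python3 q.py; python3 -m handwheel '[{"travel":[0,0,0],"rotation":[0,0,-0.005],"claw":0},{"travel":[0,0,0],"rotation":[0,0,0],"claw":0}]' >/dev/null;  python3 q.py;python3 -m handwheel '[{"travel":[0,0,0],"rotation":[0,0,-0.005],"claw":0},{"travel":[0,0,0],"rotation":[0,0,0],"claw":0}]' >/dev/null;  python3 q.py
python3 -c "
from h import *
w=snap('wrist'); crop(w,(240,180,400,350),4,'w14.png')"
```

```text
F [-0.6  0.3  6.7] T [0.174 0.261 0.175] yaw -6.66 z 97.55 20.4
j6 effort 0.2466
F [-1.9  1.1  5.4] T [0.187 0.266 0.318] yaw -7.07 z 97.54 20.65
j6 effort 0.3519
F [-1.9  1.2  5.4] T [0.203 0.226 0.467] yaw -7.48 z 97.54 20.9
j6 effort 0.4696
```

View pics/w14.png

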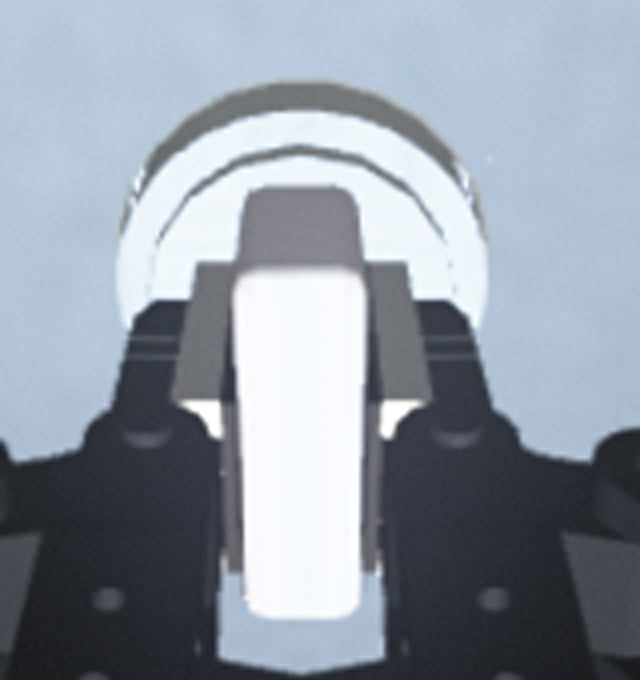

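The stop is reached: torque climbs from about 0.1 to 0.47 N m while the last degree is turned, and the bar is still square in the pads. I'll unwind the load within the play (4.5°, so the handle lies along the divider without moving the hub), then check.

```bash
python3 -m handwheel '[{"travel":[0,0,0],"rotation":[0,0,0.02],"claw":0},{"travel":[0,0,0],"rotation":[0,0,0.02],"claw":0},{"travel":[0,0,0],"rotation":[0,0,0.012],"claw":0},{"travel":[0,0,0],"rotation":[0,0,0],"claw":0}]' >/dev/null;  python3 q.py
```

```text
F [-1.6 -0.2  5.5] T [-0.001  0.342  0.01 ] yaw -3.07 z 97.53 21.45
j6 effort -0.0753
```

```bash
python3 -m handwheel '[{"travel":[0,0,0],"rotation":[0,0,0],"claw":18},{"travel":[0,0,0],"rotation":[0,0,0],"claw":22},{"travel":[0,0,0],"rotation":[0,0,0],"claw":30},{"travel":[0,0,0],"rotation":[0,0,0],"claw":50},{"travel":[0,0,0],"rotation":[0,0,0],"claw":50},{"travel":[0,0,0],"rotation":[0,0,0],"claw":50}]' ; python3 q.py;  python3 -c "
from h import *
w=snap('wrist','w15.png')"
```

```text
clock: 22.2
eef_pos: [524.6, -225.4, 97.1]
orientation: [180.0, -0.0, -3.1]
ft_force: [-0.3, 0.2, -1.0]
gripper_width: 0.585
F [-0.3  0.2 -1. ] T [-0.013 -0.005 -0.024] yaw -3.08 z 97.11 22.2
j6 effort 0.0
```

View pics/w15.png

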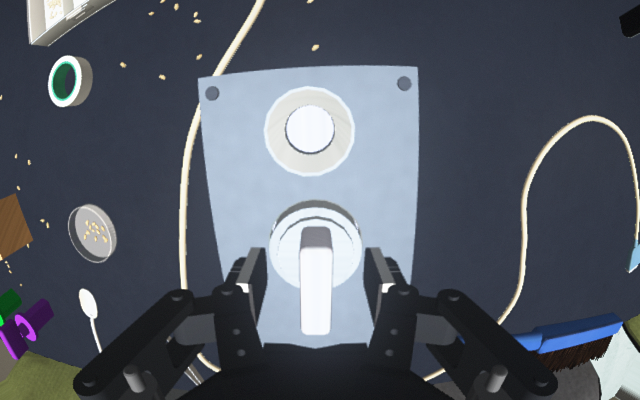

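The fingers are clear of the bar and the spindle stands on the hub. I'll retreat straight up, then back to look.

```bash
python3 -m handwheel '[{"travel":[0,0,0.1],"rotation":[0,0,0],"claw":50},{"travel":[0,0,0.15],"rotation":[0,0,0],"claw":50},{"travel":[0,0,0.2],"rotation":[0,0,0],"claw":50},{"travel":[-0.2,0,0.1],"rotation":[0,0,0],"claw":50},{"travel":[-0.2,0,0],"rotation":[0,0,0],"claw":50},{"travel":[0,0,0],"rotation":[0,0,0],"claw":50},{"travel":[0,0,0],"rotation":[0,0,0],"claw":50}]';  python3 -c "
from h import *
w=snap('wrist','w16.png'); s=snap('side'); crop(s,(280,100,400,200),6,'s16.png'); st=status.get_state()
N=400; c0=(524,-225.7)
jj,ii=np.meshgrid(np.arange(N),np.arange(N))
P=np.stack([c0[0]+(N/2-ii)/4+20,c0[1]-(jj-N/2)/4,np.full(ii.shape,130.)],-1)
p=proj(w,'wrist',P).astype(np.float32)
cv2.imwrite('pics/r16.png',cv2.remap(w['color'],p[...,0],p[...,1],cv2.INTER_CUBIC)[:,:,::-1])
C=cloud(s,'side'); 
for z in optics.outline_of('side','spindle')[:5]: print(z['conf'],z['rect'])
"
```

```text
clock: 23.12
eef_pos: [445.3, -225.7, 207.4]
orientation: [180.0, -0.1, -3.1]
ft_force: [0.5, -0.2, 0.1]
gripper_width: 0.584
0.95 [271.5, 300.1, 301.1, 350.8]
0.65 [348.2, 258.1, 374.1, 302.4]
0.61 [356.3, 232.7, 380.8, 273.3]
0.57 [238.2, 222.2, 257.5, 266.3]
0.52 [327.9, 126.4, 344.4, 147.9]
```

View pics/w16.png

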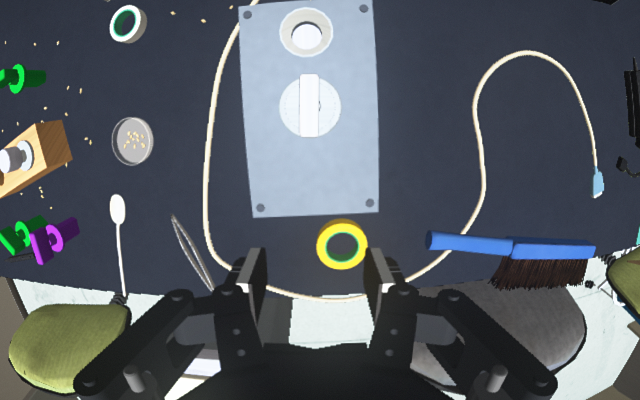

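View pics/s16.png

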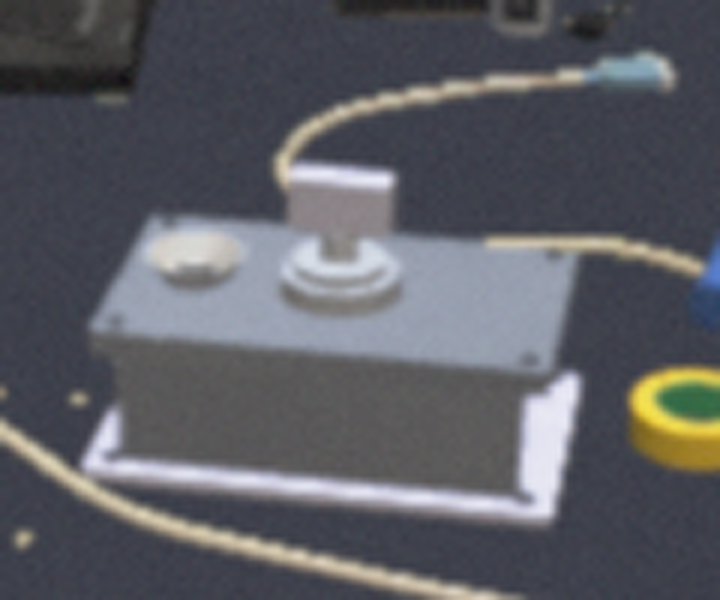

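View pics/r16.png

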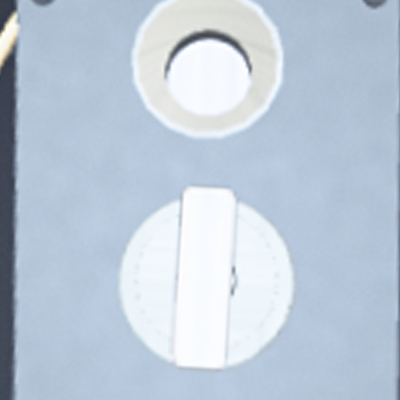

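The wrist and side pictures show the collar flat on the hub, the handle along the divider (about -3° in the world frame, some 2° off the divider's x) and the gripper clear. The tape, dish and pin have not been moved. I'm handing in.

```bash
python3 -c "
from plant import order; print(order.sign_off())"
```

```text
the job is handed in; nothing more can be done
None
```

The spindle is back in the divider, turned clockwise to its stop and released. I handed the job in at about 23 s; the sign-off gave no verdict.

- **Insertion:** I pinched the steel spindle by its tee bar and lifted it from the rack. The shank dropped through the hub at the hole's measured angle, about 33° in the world frame. There was no contact force until the collar seated, and the push then peaked at about 8 N.
- **Turning:** I turned it about 40° clockwise, until the reaction torque climbed from about 0.1 to 0.47 N m over the last degree. I took that as the stop. I then turned back 4.5°, within the play, to take the load off before letting go.
- **Last checks:** The side and wrist views show the collar flat on the hub, and the handle within about 2–3° of the divider's long side. The gripper is clear, and I touched nothing else.
- **Not confirmed:**
  - I couldn't see the blade closing under the cup, so the stop rests on the torque rise and the angle alone.
  - The torque rise came about 1° later than my estimate of the divider's angle predicted. That fits the error in that estimate and some give in the grip.
  - The torque measured while turning (about 0.05–0.1 N m) was below the stated 0.15 N m friction.

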